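# Press the round oil flask into the sprung filling stand and hold it

## Task

Get the orange oil flask ready for topping up at the filling stand on the key counter: lift the loose grey cover off the stand and set it down, knob up, on the green mat and let go of it; then stand the orange flask upright in the stand's yellow spring ring and press it straight down until the ring is fully down, level with the metal rim round it. Finish while still holding the flask pressed down; do not let go. Do not drop the cover or the flask, and leave everything else on the counter where it is.

Things in the scene. Friction and masses are not known exactly. Their poses are not given: they have to be found in the camera images.
- flask_center (a point): The orange round plastic flask (the one to use): a ball body 72 mm in diameter on a flat foot 36 mm wide, a 24 mm neck and a black cylindrical screw cap fixed on top, 30 mm in diameter and 28 mm high. 108 mm tall, about 0.2 kg (varies). This point is on its axis half-way up, 54 mm above the underside; the middle of the black cap is 40 mm above it, the cap's top 54 mm above it, and the neck's lower end 11 mm above it. z along the axis. It can be carried and pressed by its cap.
- cover_knob (a point): Middle of the black knob of the loose grey cover. Cover: a shallow round dome, open below, 114 mm across and 61 mm high with the knob, 0.12 kg. The knob is 28 mm in diameter and 22 mm high, on a narrower stem; this point is 50 mm above the cover's lower rim, 11 mm below the knob's top and 17 mm above the cover's flat top. z up. At the start it sits over the stand's ring, resting on the blue body's shoulder; it must rise 30 mm to come clear of the stand.
- stand: The fixed filling stand: square dark foot 140 mm wide, blue round body 124 mm in diameter up to 33 mm high, then an aluminium rim 100 mm in outer diameter up to 45 mm high, with a short brass pipe at the foot on its own +x side. Origin on its axis at the counter's surface, z up.
- ring_top (a point): Centre of the top face of the stand's yellow spring ring (80 mm outer, 56 mm inner diameter), upright axis z. At rest it is 59 mm above the counter, 14 mm above the aluminium rim. The flask's ball body sits in the ring, its foot 9 mm below this point, so that the flask's half-way point is 45 mm above it.
- ring (a joint): How far the ring is pressed down, m: 0 at rest, hard stop at 0.015; it is level with the rim at 0.014. The spring starts to yield at about 3 N and takes about 15 N in all at the stop (the flask's own weight, about 2 N, counts towards that). It springs back when let go.
- mat: Green mat 150 x 150 mm, 4 mm thick, fixed flat on the counter. Origin: centre of its underside, z up.
- flask_blue_center (a point): The blue flask, same shape as the orange one; leave it alone. Point half-way up.
- flask_white_center (a point): The white flask, same shape as the orange one; leave it alone. Point half-way up.
- padlock: Brass padlock lying flat, 50 x 45 mm body 22 mm high with a steel shackle; leave it alone. Origin: centre of the body's underside.
- tape: Yellow tape measure, 65 x 65 x 36 mm; leave it alone. Origin: centre of its underside.
- driver: Red-handled screwdriver lying on the counter along its own x; leave it alone. Origin at its underside.
- jar: Small jar, 60 mm in diameter, 75 mm high; leave it alone. Origin: centre of its underside.
- can: Red can with a pale label, 56 mm in diameter, 140 mm high; leave it alone. Origin: centre of its underside.
- keybox: Cardboard box with a yellow band, 110 x 75 x 40 mm; leave it alone. Origin: centre of its underside.
Not all that is in view belongs to the job. What is shaped like the stand but turquoise is not meant.

How it is judged:
By the outcome, as a careful person would: the job done as asked, in the order asked, and still so for the second after the job is handed in, while the arm keeps its last pose, push and grip.
It also fails if it takes over 58 s, if anything falls off the work surface, if the arm or the gripper's body presses on something with over 40 N, if the wrist force passes 120 N, or if a joint passes its speed limit or range.

## Robot

A 6-joint arm with a two-finger parallel gripper is mounted at the origin on the work surface. World frame = base frame: x ahead of the robot, y to its left, z up, the work surface at z = 0. Lengths are in m, angles in rad, forces in N, time in s.
With the tool pointing down it reaches from about 0.25 to 0.775 m from the base axis. Payload 4 kg.
Tool frame: the origin (TCP) lies at the very end of the fingers, on their centre line; the grasp point (between the pads) lies 19 mm behind it; z points along the fingers, y is the direction in which the jaws open and shut (so a half turn about z gives the same grasp; the last joint's range is limited). The gripper opens to 94 mm and grips with 3 to 60 N. Pads are 16 mm wide; open, the fingers measure 119 mm over their backs; the gripper's body (75 mm by 177 mm) begins 78 mm behind the grasp point.
Start: joints at [1.242, 0.087, 1.371, -0, 1.684, -0.103], TCP at [0.123, 0.536, 0.206] pointing down, gripper open.
Joint ranges: [-3.1, 3.1], [-0.76, 2.03], [0.27, 2.55], [-1.08, 4.22], [0.17, 2.65], [-2.57, 2.57]. Speed limits (rad/s): [2.79, 2.79, 3.14, 3.14, 3.14, 3.14].

## Interface

Orientations are given as [roll, pitch, yaw] about the fixed x, y, z axes, in that order (R = Rz(yaw) Ry(pitch) Rx(roll)).
In Python, from bench import robot, snapshot, calibration gives the robot as it stands. The module is installed in compiled form; this text tells all that it offers.
- The arm moves only by the tool servo_tool, never from a script. Its argument "series" is text: rows parted by semicolons, each of 5 numbers parted by spaces: the closure, from -1 (fully open) to 1 (shut), then the shift along the tool's x, y, z in cm, then the turn about the tool's z in rad. A call has 1 to 20 rows; each row is the pose to reach, as a shift and turn from the pose commanded when the call began, along the tool's axes at that moment; what a row does not reach only later rows make up. A row lasts 1/12 s, in which the tool goes at most 41.7 mm and 7.16 degrees, less where a joint would pass 70% of its speed; a pose out of reach is approached as far as the arm can. A call with a gripper value outside its range is refused whole. The fingers move at their own pace and stop on an object; the grip force is fixed at half the most. Time passes only in rows, so rows that repeat a pose let the fingers close. It gives the time, the measured TCP pose, the force and the opening at its end, in the units of the state.
- robot.get_obs(): the state, without advancing time (a new reading comes with each control period).
- snapshot(name): name is "side" or "top" or "wrist"; returns (picture, depth): 384x512x3 uint8, red, green, blue; 384x512 float32, m along the optical axis (not along the pixel's ray), 0 where there is no reading.
- calibration(name): a dict with "fx", "fy", "cx", "cy" (pixels), "rvec" (rotation vector, rad) and "tvec" (3), from world to camera coordinates, as OpenCV has them; the wrist camera has in their place "tool_from_camera" (4x4, takes a point from camera to tool coordinates, whose origin is the TCP and whose axes are the flange's). Camera axes: x right, y down, z forward; pixel columns grow to the right and rows downward; lengths in m; the calibration is good to about 2 mm. A picture is of the moment at which its call begins: read the wrist's pose just before it. calibration takes no time and is no camera call.
- robot.close_job(): hands the job in, once; it reports no verdict.
The state is a dict: "time": time; "joint_positions": joint angles; "qvel": joint speeds; "joint_torque": joint torques, N m; "tool_pos": TCP position; "ee_rot": TCP orientation; "wrist_force": force on the tool from outside, world axes, zero at the start; "wrist_torque": the same for the moment, N m; "width": finger opening in m.
Only numpy, scipy, OpenCV 4.12 (cv2) and the standard library are available. Lean on these libraries where they do the work, as an engineer would, in place of code of your own. Each camera call takes 0.05 s, during which the arm holds its last target. There are 200 camera calls.

## Working session

There is one attempt and no reset: what is moved stays moved. The work goes in short steps, Python scripts to look and compute and a tool call to move; the robot and the scene stay as the last step left them, time stands still between calls to the robot, and variables do not carry over. Pictures are saved under pics/ and viewed, about 8 in all and at most 12, crops included, and the job is handed in when it is done.

Besides the shell and the picture viewer there is one more tool, called after "Request:" as name(argument=value, ...) on one line, values as JSON. servo_tool: Moves the arm, as the interface text tells. Its arguments: {"type":"object","properties":{"series":{"type":"string"}},"required":["series"]}

```bash
mkdir -p pics
cat > h.py <<'E'
import numpy as np, cv2
from bench import robot, snapshot, calibration
from scipy.spatial.transform import Rotation as Ro
def cam(n,obs=None):
    c=calibration(n); K=np.array([[c["fx"],0,c["cx"]],[0,c["fy"],c["cy"]],[0,0,1]])
    if n=="wrist":
        T=np.eye(4); T[:3,:3]=Ro.from_euler('xyz',obs["ee_rot"]).as_matrix(); T[:3,3]=obs["tool_pos"]
        W=T@np.array(c["tool_from_camera"])
    else:
        R=cv2.Rodrigues(np.array(c["rvec"],float))[0]; W=np.eye(4); W[:3,:3]=R.T; W[:3,3]=-R.T@np.array(c["tvec"]).ravel()
    return K,W
def look(n,save=None):
    o=robot.get_obs(); im,d=snapshot(n); K,W=cam(n,o)
    if save: cv2.imwrite(f"pics/{save}.png",im[:,:,::-1])
    return im,d,K,W
def pts(d,K,W):
    v,u=np.mgrid[:d.shape[0],:d.shape[1]]
    P=np.stack([(u-K[0,2])/K[0,0]*d,(v-K[1,2])/K[1,1]*d,d],-1)@W[:3,:3].T+W[:3,3]
    P[d==0]=np.nan; return P
def ray(u,v,z,K,W):
    r=W[:3,:3]@np.linalg.inv(K)@[u,v,1]; return W[:3,3]+r*(z-W[2,3])/r[2]
E
python3 - <<'E'
from h import *
ims=[]
for n in("top","side","wrist"):
    im,d,K,W=look(n,n+"0"); np.savez(n+"0.npz",im=im,d=d,K=K,W=W); ims.append(im)
    print(n,W[:3,3].round(3),K[0,0])
o=robot.get_obs(); print(o["tool_pos"],o["ee_rot"],o["width"],o["wrist_force"])
E
```

```text
top [ 0.25  -0.01   1.293] 444.08113275920743
side [0.413 1.294 0.827] 453.2338566348941
wrist [0.051 0.552 0.383] 339.0821824661038
[0.1230202  0.53565058 0.20458401] [-3.13996335e+00 -1.23604159e-04  2.91573422e+00] 0.09396336693324592 [-0.68080596 -0.46198157 -0.84560823]
```

View pics/top0.png

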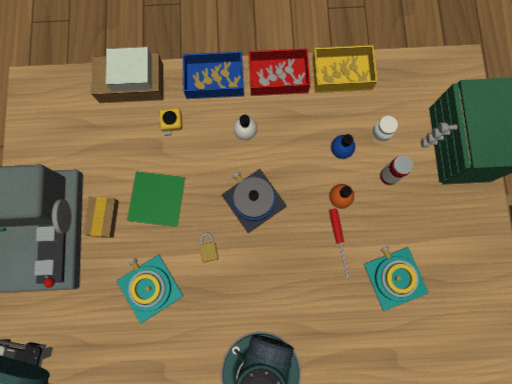

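View pics/side0.png

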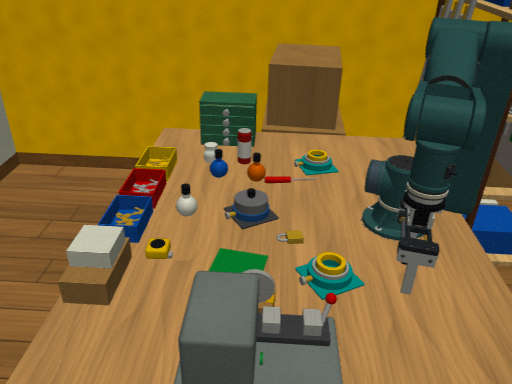

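The top view shows the covered stand at (254,196), the orange flask at (342,196), and the mat at (157,199). The side view agrees: cover at (252,203), orange flask at (257,170), mat at (240,262).

Run:
```python
from h import *
for n in("top","side"):
    z=np.load(n+"0.npz"); im,d,K,W=[z[k] for k in("im","d","K","W")]; P=pts(d,K,W)
    hsv=cv2.cvtColor(im,cv2.COLOR_RGB2HSV); dark=hsv[...,2]<45
    def win(u,v,r): m=np.zeros(d.shape,bool); m[v-r:v+r,u-r:u+r]=1; return m
    def cen(m,zz,nm):
        nc,l,st,c=cv2.connectedComponentsWithStats(m.astype(np.uint8)); i=1+st[1:,4].argmax(); m=l==i
        u,v=c[i]; q=P[m]; print(n,nm,st[i],(u.round(1),v.round(1)),"ray",ray(u,v,zz,K,W).round(4),"depth med",np.nanmedian(q,0).round(4),"zmax",np.nanpercentile(q[:,2],95).round(3))
    kw={"top":((254,195),(346,190),(342,197),(157,199)),"side":((252,197),(257,158),(257,172),(240,262))}[n]
    cen(dark&win(*kw[0],12),.094 if n=="top" else .083,"knob")
    cen(dark&win(*kw[1],14),.108 if n=="top" else .094,"cap")
    org=(hsv[...,0]<14)&(hsv[...,1]>170)&(hsv[...,2]>90)
    cen(org&win(*kw[2],14),.04,"ball")
    g=(hsv[...,0]>45)&(hsv[...,0]<75)&(hsv[...,1]>120)
    cen(g&win(*kw[3],38),.004,"mat")
    if n=="top":
        m=(g&win(157,199,38)).astype(np.uint8); c=cv2.findContours(m,0,2)[0]; r=cv2.minAreaRect(max(c,key=cv2.contourArea)); print("matrect",r)
        gr=(hsv[...,1]<60)&(hsv[...,2]>60)&win(254,197,30)
        cen(gr,.06,"greycover")
        q=(P[...,2]>.045)&(P[...,2]<.075)&win(254,197,34); cen(q,.06,"coverdepth")
```

```text
top knob [249 190   9  11  73] (np.float64(253.3), np.float64(195.1)) ray [ 0.4783 -0.0048  0.094 ] depth med [ 0.4786 -0.0046  0.0927] zmax 0.097
top cap [340 186  11  11  92] (np.float64(345.2), np.float64(191.3)) ray [ 0.4732 -0.2549  0.108 ] depth med [ 0.4732 -0.2557  0.1066] zmax 0.11
top ball [330 184  24  24 349] (np.float64(340.1), np.float64(196.9)) ray [ 0.4706 -0.2529  0.04  ] depth med [ 0.4646 -0.2457  0.0545] zmax 0.066
top mat [ 128  172   57   54 2423] (np.float64(155.9), np.float64(198.5)) ray [0.4999 0.2832 0.004 ] depth med [0.4999 0.2829 0.0037] zmax 0.008
matrect ((155.75384521484375, 198.46923828125), (50.978271484375, 49.613895416259766), 7.125016689300537)
top greycover [ 232  173   44   44 1238] (np.float64(253.4), np.float64(196.0)) ray [ 0.4822 -0.005   0.06  ] depth med [ 0.4803 -0.0053  0.0655] zmax 0.07
top coverdepth [ 233  177   41   41 1202] (np.float64(252.9), np.float64(197.2)) ray [ 0.4788 -0.0032  0.06  ] depth med [ 0.4767 -0.0031  0.0656] zmax 0.07
side knob [248 189   7   9  58] (np.float64(251.0), np.float64(192.9)) ray [ 0.4797 -0.002   0.083 ] depth med [0.479  0.0069 0.0879] zmax 0.095
side cap [254 153   6   9  50] (np.float64(256.5), np.float64(157.0)) ray [ 0.4751 -0.2573  0.094 ] depth med [ 0.4749 -0.2468  0.0993] zmax 0.11
side ball [248 162  23  21 263] (np.float64(257.9), np.float64(172.5)) ray [ 0.4673 -0.2351  0.04  ] depth med [ 0.4695 -0.233   0.0413] zmax 0.067
side mat [ 209  248   59   25 1020] (np.float64(237.2), np.float64(261.1)) ray [0.5014 0.2596 0.004 ] depth med [0.5043 0.2591 0.0038] zmax 0.007
```

Request:
servo_tool(series="-1 -1 -1 0 -0.03; -1 -4 -4 0 -0.1; -1 -8 -8 0 -0.2; -1 -11 -10 0 -0.226; -1 -14 -13 0 -0.226; -1 -17 -16 0 -0.226; -1 -20 -19 0 -0.226; -1 -23 -22 0 -0.226; -1 -26 -25 0 -0.226; -1 -29 -28 0 -0.226; -1 -32 -31 0 -0.226; -1 -35 -34 0 -0.226; -1 -38 -37 0 -0.226; -1 -41 -39 0 -0.226; -1 -43 -41 0 -0.226; -1 -45 -43 0 -0.226; -1 -46 -44 0 -0.226; -1 -46.8 -44.7 0 -0.226; -1 -46.8 -44.7 0 -0.226; -1 -46.8 -44.7 0 -0.226")

```text
time: 1.82
tool_pos: [0.4788, -0.0035, 0.2053]
ee_rot: [3.141, -0.001, -3.141]
wrist_force: [-0.2, 0.2, 0.6]
width: 0.094
```

Run:
```python
from h import *
o=robot.get_obs(); print(o["time"],o["tool_pos"],o["ee_rot"],o["joint_positions"])
im,d,K,W=look("wrist","w1"); P=pts(d,K,W); np.savez("w1.npz",im=im,d=d,K=K,W=W)
print("cam",W[:3,3])
hsv=cv2.cvtColor(im,cv2.COLOR_RGB2HSV)
tool=W
m=(P[...,2]>.088)&(P[...,2]<.1)&(abs(P[...,0]-.479)<.03)&(abs(P[...,1]+.004)<.03)
v,u=np.nonzero(m); print("knob n",m.sum(),u.mean(),v.mean(),np.nanmedian(P[m],0), [ (P[m][:,i].min()+P[m][:,i].max())/2 for i in (0,1)])
```

```text
1.8167 [ 0.47876708 -0.00348237  0.20531685] [ 3.14058388e+00 -8.37327871e-04 -3.14082124e+00] [-1.26427470e-01 -7.17259620e-02  1.53108449e+00  9.00083027e-04
  1.68319261e+00 -1.69789426e+00]
cam [ 0.40501123 -0.00415081  0.38423161]
knob n 745 262.1302013422819 193.1275167785235 [ 0.47776824 -0.00564182  0.09346091] [np.float64(0.4783271122965001), np.float64(-0.0056578150728474105)]
```

View pics/w1.png

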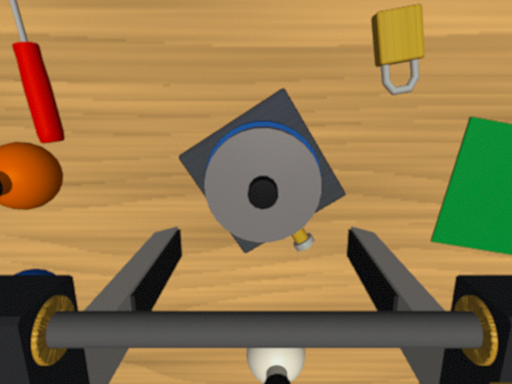

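Request:
servo_tool(series="-1 0 -0.15 3 0; -1 0 -0.15 6 0; -1 0 -0.15 9 0; -1 0 -0.15 11 0; -1 0 -0.15 12.5 0; -1 0 -0.15 13.2 0; -1 0 -0.15 13.5 0; -1 0 -0.15 13.5 0; -1 0 -0.15 13.5 0; -1 0 -0.15 13.5 0")

```text
time: 2.7
tool_pos: [0.4802, -0.0057, 0.0721]
ee_rot: [-3.141, 0.003, -3.141]
wrist_force: [0.8, 0.0, 0.4]
width: 0.0944
```

Request:
servo_tool(series="1 0 0 0 0; 1 0 0 0 0; 1 0 0 0 0; 1 0 0 0 0; 1 0 0 0 0; 1 0 0 0 0; 1 0 0 0 0; 1 0 0 0 0; 1 0 0 0 0; 1 0 0 0 0; 1 0 0 0 0; 1 0 0 0 0")

```text
time: 3.7
tool_pos: [0.4792, -0.0058, 0.0705]
ee_rot: [3.141, 0.0, -3.141]
wrist_force: [-0.4, -0.3, 0.2]
width: 0.0275
```

Request:
servo_tool(series="1 0 0 -0.5 0; 1 0 0 -1.2 0; 1 0 0 -2 0; 1 0 0 -3 0; 1 0 0 -4 0; 1 0 0 -5.5 0; 1 0 0 -7 0; 1 0 0 -8.5 0; 1 0 0 -9.5 0; 1 0 0 -10 0; 1 0 0 -10 0; 1 0 0 -10 0; 1 0 0 -10 0")

```text
time: 4.78
tool_pos: [0.4786, -0.0058, 0.1695]
ee_rot: [3.141, -0.002, -3.141]
wrist_force: [-0.1, 0.9, -1.6]
width: 0.0276
```

Run:
```python
from h import *
o=robot.get_obs(); print(o["time"],o["tool_pos"],o["wrist_force"],o["width"])
im,d,K,W=look("wrist","w2"); P=pts(d,K,W)
a,d2,K2,W2=look("side","s2")
cv2.imwrite("pics/c2.png",np.hstack([im[:,:,::-1],np.pad(cv2.resize(a[100:300,150:350],(288,288)),((0,96),(0,0),(0,0)))[:,:,::-1]]))
m=(P[...,2]>.025)&(P[...,2]<.2); 
m=(abs(P[...,2]-.059)<.006)&(abs(P[...,0]-.479)<.08)&(abs(P[...,1]+.004)<.08)
print(m.sum(), np.nanmedian(P[m],0) if m.any() else '')
```

```text
4.7833 [ 0.47861147 -0.00580257  0.16947376] [-0.055223    0.86294108 -1.62578095] 0.02760702371493691
0
```

View pics/c2.png

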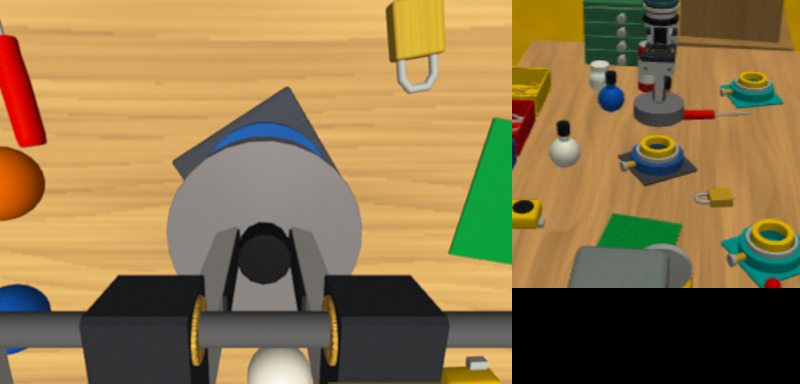

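Request:
servo_tool(series="1 0 0.5 0 0; 1 0 1.5 0 0; 1 -0.5 3.5 0 0; 1 -0.5 6 0 0; 1 -1 8.5 0 0; 1 -1 11 0 0; 1 -1 13.5 0 0; 1 -1.5 16 0 0; 1 -1.5 18.5 0 0; 1 -2 21 0 0; 1 -2.1 23.5 0 0; 1 -2.1 25.5 0 0; 1 -2.1 27 0 0; 1 -2.1 28.2 0 0; 1 -2.1 28.7 0 0; 1 -2.1 28.9 0 0; 1 -2.1 28.9 0 0; 1 -2.1 28.9 0 0")

```text
time: 6.38
tool_pos: [0.5002, 0.2824, 0.1705]
ee_rot: [-3.141, 0.0, 3.141]
wrist_force: [-0.3, -0.2, -0.6]
width: 0.0272
```

Request:
servo_tool(series="1 0 0 0.5 0; 1 0 0 1.5 0; 1 0 0 3 0; 1 0 0 4.5 0; 1 0 0 6 0; 1 0 0 7.5 0; 1 0 0 9 0; 1 0 0 10.2 0; 1 0 0 11.2 0; 1 0 0 11.8 0; 1 0 0 12.1 0; 1 0 0 12.3 0; 1 0 0 12.3 0; 1 0 0 12.3 0; 1 0 0 12.3 0")

```text
time: 7.63
tool_pos: [0.5007, 0.2835, 0.0484]
ee_rot: [3.141, 0.002, -3.141]
wrist_force: [0.5, 1.2, -1.0]
width: 0.0275
```

Request:
servo_tool(series="1 0 0 0.1 0; 1 0 0 0.2 0; 1 0 0 0.3 0; 1 0 0 0.4 0; 1 0 0 0.5 0; 1 0 0 0.5 0; 1 0 0 0.5 0")

```text
time: 8.22
tool_pos: [0.5, 0.2831, 0.0423]
ee_rot: [-3.142, -0.0, -3.141]
wrist_force: [1.0, -0.4, -1.8]
width: 0.0272
```

Request:
servo_tool(series="1 0 0 0.05 0; 1 0 0 0.1 0; 1 0 0 0.15 0; 1 0 0 0.2 0; 1 0 0 0.2 0; 1 0 0 0.2 0")

```text
time: 8.72
tool_pos: [0.5003, 0.2832, 0.0414]
ee_rot: [3.141, 0.001, -3.141]
wrist_force: [-1.7, -0.4, 4.7]
width: 0.0272
```

Request:
servo_tool(series="-1 0 0 0 0; -1 0 0 0 0; -1 0 0 0 0; -1 0 0 0 0; -1 0 0 0 0; -1 0 0 0 0; -1 0 0 0 0; -1 0 0 0 0; -1 0 0 0 0; -1 0 0 0 0")

```text
time: 9.55
tool_pos: [0.5002, 0.2832, 0.0405]
ee_rot: [3.141, 0.0, -3.141]
wrist_force: [-0.2, -1.0, -0.9]
width: 0.0902
```

Request:
servo_tool(series="-1 0 0 -0.5 0; -1 0 0 -1.5 0; -1 0 0 -3 0; -1 0 0 -5 0; -1 0 0 -7 0; -1 0 0 -9 0; -1 0 0 -11 0; -1 0 0 -13 0; -1 0 0 -15 0; -1 0 0 -17 0; -1 0 0 -19 0; -1 0 0 -20 0; -1 0 0 -20 0")

```text
time: 10.63
tool_pos: [0.5014, 0.2837, 0.2448]
ee_rot: [3.139, 0.007, -3.141]
wrist_force: [-0.3, 0.2, 0.5]
width: 0.0939
```

Run:
```python
from h import *
o=robot.get_obs(); print(o["time"],o["tool_pos"],o["wrist_force"],o["width"])
im,d,K,W=look("top","t3"); P=pts(d,K,W); a,d2,K2,W2=look("side","s3"); P2=pts(d2,K2,W2)
cv2.imwrite("pics/c3.png",np.hstack([cv2.resize(im[140:260,110:280],None,fx=2.4,fy=2.4),cv2.resize(a[130:290,190:340],(270,288))])[:,:,::-1])
for nm,i,P in(("top",im,P),("side",a,P2)):
    h=cv2.cvtColor(i,cv2.COLOR_RGB2HSV)
    y=(h[...,0]>20)&(h[...,0]<35)&(h[...,1]>150)&(np.hypot(P[...,0]-.479,P[...,1]+.004)<.06)&(P[...,2]>.04)
    q=P[y]; print(nm,"ring",y.sum(),np.nanmedian(q,0),(np.nanmin(q,0)+np.nanmax(q,0))/2)
    if y.sum(): (c,ax,_)=cv2.fitEllipse(cv2.convexHull(np.argwhere(y)[:,::-1].astype(np.float32))); print(c,ax,ray(*c,.059,*( (K,W) if nm=="top" else (K2,W2))))
```

```text
10.6333 [0.50139625 0.28371128 0.24477961] [-0.34492507  0.15236116  0.48124709] 0.09387995501093593
top ring 322 [ 0.4795099  -0.00467678  0.0586025 ] [ 0.47916818 -0.00385924  0.05414568]
(253.28289794921875, 197.2325439453125) (27.52950096130371, 27.811525344848633) [ 0.47887422 -0.00437471  0.059     ]
side ring 272 [0.47992856 0.00617039 0.05528661] [ 0.48047779 -0.00055353  0.05171274]
(250.48020935058594, 201.15882873535156) (16.38015365600586, 24.726566314697266) [0.47999654 0.01087088 0.059     ]
```

View pics/c3.png

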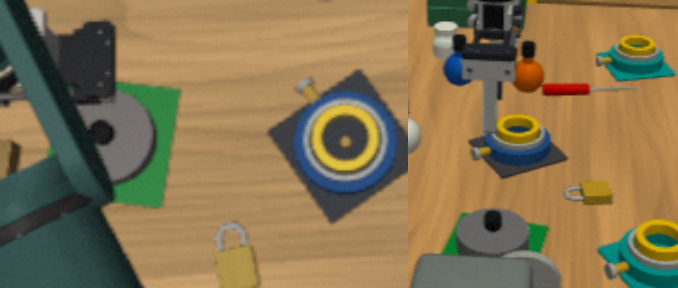

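Request:
servo_tool(series="-1 0 -1 0 0; -1 0 -3 0 0; -1 0.5 -6 0 0; -1 0.5 -9 0 0; -1 0.5 -12 0 0; -1 1 -15.5 0 0; -1 1 -19 0 0; -1 1 -22.5 0 0; -1 1.5 -26 0 0; -1 1.5 -29.5 0 0; -1 1.5 -33 0 0; -1 2 -36.5 0 0; -1 2 -40 0 0; -1 2 -43.5 0 0; -1 2.7 -47 0 0; -1 2.7 -50 1 0; -1 2.7 -52.5 2 0; -1 2.7 -53.9 3 0; -1 2.7 -53.9 3 0; -1 2.7 -53.9 3 0")

```text
time: 12.4
tool_pos: [0.4722, -0.2553, 0.2084]
ee_rot: [3.138, -0.003, 3.141]
wrist_force: [0.2, 0.3, -0.1]
width: 0.0943
```

Run:
```python
from h import *
o=robot.get_obs(); print(o["time"],o["tool_pos"],o["ee_rot"],o["joint_positions"])
im,d,K,W=look("wrist","w4"); P=pts(d,K,W)
m=(abs(P[...,2]-.106)<.006)&(np.hypot(P[...,0]-.474,P[...,1]+.256)<.03)
q=P[m];v,u=np.nonzero(m); print(m.sum(),u.mean(),v.mean(),np.nanmedian(q,0),(q.min(0)+q.max(0))/2,np.ptp(q,axis=0))
```

```text
12.4 [ 0.47216682 -0.25529043  0.20839213] [ 3.13824117 -0.00343329  3.14065273] [-6.01842485e-01  6.07631435e-02  1.39319062e+00  8.29379110e-04
  1.69236559e+00 -2.17159450e+00]
925 259.79135135135135 198.44756756756757 [ 0.47281779 -0.25889867  0.1074521 ] [ 0.4737102  -0.2588515   0.10507985] [0.02902083 0.02926192 0.00960313]
```

View pics/w4.png

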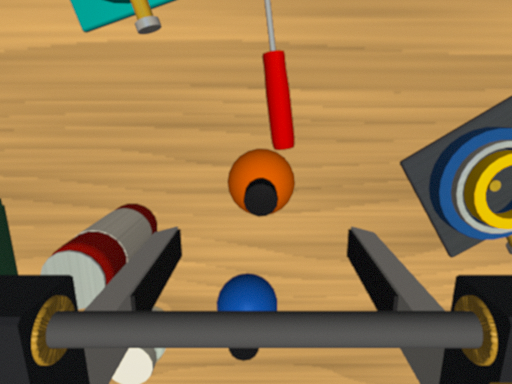

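Request:
servo_tool(series="-1 0 -0.25 2 0; -1 0 -0.25 5 0; -1 0 -0.25 8 0; -1 0 -0.25 10.5 0; -1 0 -0.25 12.2 0; -1 0 -0.25 13.1 0; -1 0 -0.25 13.5 0; -1 0 -0.25 13.5 0; -1 0 -0.25 13.5 0; -1 0 -0.25 13.5 0")

```text
time: 13.28
tool_pos: [0.4744, -0.2588, 0.0775]
ee_rot: [-3.14, 0.003, -3.141]
wrist_force: [0.6, -0.3, -0.1]
width: 0.0941
```

Request:
servo_tool(series="1 0 0 0 0; 1 0 0 0 0; 1 0 0 0 0; 1 0 0 0 0; 1 0 0 0 0; 1 0 0 0 0; 1 0 0 0 0; 1 0 0 0 0; 1 0 0 0 0; 1 0 0 0 0; 1 0 0 0 0; 1 0 0 0 0")

```text
time: 14.28
tool_pos: [0.4732, -0.2583, 0.0754]
ee_rot: [3.141, -0.0, -3.141]
wrist_force: [0.4, 0.4, -0.7]
width: 0.0294
```

Request:
servo_tool(series="1 0 0 -0.3 0; 1 0 0 -1 0; 1 0 0 -2 0; 1 0 0 -3.5 0; 1 0 0 -5 0; 1 0 0 -6.5 0; 1 0 0 -8 0; 1 0 0 -9.3 0; 1 0 0 -10 0; 1 0 0 -10 0; 1 0 0 -10 0; 1 0 0 -10 0")

```text
time: 15.28
tool_pos: [0.4728, -0.2581, 0.1745]
ee_rot: [3.141, -0.001, -3.141]
wrist_force: [0.2, 0.7, -2.5]
width: 0.0293
```

Run:
```python
from h import *
o=robot.get_obs(); print(o["time"],o["tool_pos"],o["ee_rot"],o["wrist_force"],o["width"])
im,d,K,W=look("wrist","w5"); P=pts(d,K,W)
a,_,_,_=look("side","s5")
cv2.imwrite("pics/c5.png",np.hstack([im,np.pad(cv2.resize(a[90:290,180:330],(288,384)),((0,0),(0,0),(0,0)))])[:,:,::-1])
g=P[(abs(P[...,0]-.473)<.05)&(abs(P[...,1]+.258)<.05)]
h=cv2.cvtColor(im,cv2.COLOR_RGB2HSV); m=(h[...,2]<50)&(P[...,2]>.19)&(P[...,2]<.215)&(np.hypot(P[...,0]-.4735,P[...,1]+.258)<.02)
if m.any(): q=P[m]; print("cap",m.sum(),np.nanmedian(q,0),(q.min(0)+q.max(0))/2,np.percentile(q[:,2],[50,90]))
```

```text
15.2833 [ 0.47279239 -0.25805574  0.17451964] [ 3.14050497e+00 -1.38555704e-03 -3.14137868e+00] [ 0.24870531  0.71555656 -2.46641519] 0.02926551245826272
cap 3550 [ 0.46963365 -0.25855932  0.20648201] [ 0.47331734 -0.25853766  0.20249721] [0.20648201 0.20751974]
```

View pics/c5.png

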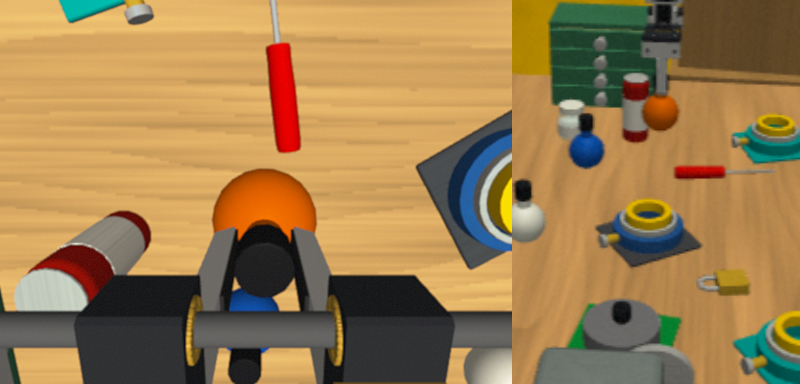

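Request:
servo_tool(series="1 0 0.5 0 0; 1 0 1.5 0 0; 1 0 3 0 0; 1 0 5 0 0; 1 0 7.5 0 0; 1 0 10 0 0; 1 0 12 0 0; 1 0 14 0 0; 1 0 15.2 0 0; 1 0 15.8 0 0; 1 0 16 0 0; 1 0 16 0 0; 1 0 16 0 0; 1 0 16 0 0")

```text
time: 16.55
tool_pos: [0.4732, -0.0992, 0.1754]
ee_rot: [-3.141, -0.0, 3.141]
wrist_force: [0.3, -0.2, -3.0]
width: 0.0293
```

Run:
```python
from h import *
o=robot.get_obs(); print(o["time"],o["tool_pos"],o["ee_rot"],o["wrist_force"],o["width"])
im,d,K,W=look("wrist","w6"); P=pts(d,K,W); h=cv2.cvtColor(im,cv2.COLOR_RGB2HSV)
y=(h[...,0]>20)&(h[...,0]<35)&(h[...,1]>150)&(np.hypot(P[...,0]-.479,P[...,1]+.004)<.06)&(abs(P[...,2]-.059)<.004)
q=P[y]; print(y.sum(),(q.min(0)+q.max(0))/2,np.ptp(q,axis=0),np.median(q,0))
A=np.c_[2*q[:,:2],np.ones(len(q))]; 
pix=np.argwhere(y)[:,::-1].astype(np.float32); c,ax,_=cv2.fitEllipse(cv2.convexHull(pix)); print(c,ax,ray(*c,.059,K,W))
```

```text
16.55 [ 0.47322559 -0.09919171  0.17536734] [-3.14131877e+00 -1.72406392e-04  3.14053301e+00] [ 0.30318796 -0.24187812 -3.00332716] 0.029315166736253576
3067 [ 0.47851512 -0.00575597  0.05798998] [0.07932765 0.0792302  0.00596093] [ 0.47623944 -0.00529896  0.05843738]
(367.6500549316406, 196.6588897705078) (83.22753143310547, 89.60719299316406) [ 0.47684676 -0.00645794  0.059     ]
```

Request:
servo_tool(series="1 -0.1 0.5 0 0; 1 -0.2 1.5 0 0; 1 -0.3 3 0 0; 1 -0.4 5 0 0; 1 -0.5 7 0 0; 1 -0.5 8.5 0 0; 1 -0.55 9.1 0 0; 1 -0.55 9.35 0 0; 1 -0.55 9.35 0 0; 1 -0.55 9.35 0 0; 1 -0.55 9.35 0.5 0; 1 -0.55 9.35 1.2 0; 1 -0.55 9.35 2 0; 1 -0.55 9.35 2.8 0; 1 -0.55 9.35 3.4 0; 1 -0.55 9.35 3.8 0; 1 -0.55 9.35 4 0; 1 -0.55 9.35 4 0; 1 -0.55 9.35 4 0; 1 -0.55 9.35 4 0")

```text
time: 18.27
tool_pos: [0.479, -0.0049, 0.1359]
ee_rot: [-3.142, 0.001, -3.141]
wrist_force: [1.2, 0.3, -2.7]
width: 0.0297
```

Run:
```python
from h import *
o=robot.get_obs(); print(o["time"],o["tool_pos"],o["ee_rot"],o["wrist_force"],o["width"])
a,_,_,_=look("side","s7"); t,_,_,_=look("top","t7")
cv2.imwrite("pics/c7.png",np.hstack([cv2.resize(a[140:230,210:300],(400,400),interpolation=2),cv2.resize(t[150:240,210:300],(400,400),interpolation=2)])[:,:,::-1])
```

```text
18.2667 [ 0.47904147 -0.00489366  0.13593968] [-3.14155726e+00  1.00626200e-03 -3.14133905e+00] [ 1.21016482  0.27378976 -2.70078817] 0.029668818227634543
```

View pics/c7.png

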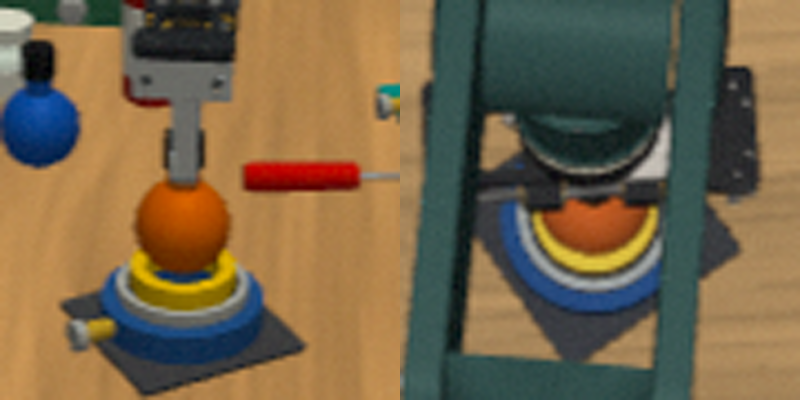

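The flask hangs upright and centred about 11 mm above its seat in the ring. I'll lower it slowly now.

Request:
servo_tool(series="1 0 0 0.2 0; 1 0 0 0.4 0; 1 0 0 0.6 0; 1 0 0 0.8 0; 1 0 0 0.9 0; 1 0 0 1 0; 1 0 0 1.1 0; 1 0 0 1.1 0; 1 0 0 1.1 0")

```text
time: 19.12
tool_pos: [0.4786, -0.0048, 0.1249]
ee_rot: [3.141, 0.0, -3.141]
wrist_force: [-0.8, 0.9, -0.4]
width: 0.0296
```

Request:
servo_tool(series="1 0 0 0.1 0; 1 0 0 0.2 0; 1 0 0 0.3 0; 1 0 0 0.4 0; 1 0 0 0.5 0; 1 0 0 0.5 0; 1 0 0 0.5 0; 1 0 0 0.5 0")

```text
time: 19.78
tool_pos: [0.4788, -0.0048, 0.1198]
ee_rot: [3.141, 0.0, -3.141]
wrist_force: [-3.5, 1.0, 4.7]
width: 0.0297
```

Request:
servo_tool(series="1 0.05 0 0.1 0; 1 0.1 0 0.2 0; 1 0.1 0 0.3 0; 1 0.1 0 0.4 0; 1 0.1 0 0.5 0; 1 0.1 0 0.5 0; 1 0.1 0 0.5 0; 1 0.1 0 0.5 0")

```text
time: 20.45
tool_pos: [0.4785, -0.0048, 0.1156]
ee_rot: [3.142, 0.002, -3.141]
wrist_force: [-4.0, 0.8, 6.5]
width: 0.0298
```

Request:
servo_tool(series="1 0 0 0.1 0; 1 0 0 0.2 0; 1 0 0 0.3 0; 1 0 0 0.4 0; 1 0 0 0.4 0; 1 0 0 0.4 0; 1 0 0 0.4 0")

```text
time: 21.03
tool_pos: [0.4785, -0.0048, 0.1122]
ee_rot: [-3.142, 0.003, -3.141]
wrist_force: [-4.1, 0.9, 10.6]
width: 0.0293
```

Request:
servo_tool(series="1 0.1 0 0.1 0; 1 0.1 0 0.15 0; 1 0.1 0 0.2 0; 1 0.1 0 0.2 0; 1 0.1 0 0.2 0; 1 0.1 0 0.2 0")

```text
time: 21.53
tool_pos: [0.4783, -0.0048, 0.1108]
ee_rot: [-3.142, 0.005, -3.141]
wrist_force: [-3.4, 2.0, 11.1]
width: 0.0294
```

Request:
servo_tool(series="1 0 0 0.05 0; 1 0 0 0.1 0; 1 0 0 0.15 0; 1 0 0 0.2 0; 1 0 0 0.2 0; 1 0 0 0.2 0; 1 0 0 0.2 0")

```text
time: 22.12
tool_pos: [0.4784, -0.0048, 0.1095]
ee_rot: [-3.141, 0.005, -3.141]
wrist_force: [-3.6, 0.7, 13.4]
width: 0.0296
```

Request:
servo_tool(series="1 0 0 0.1 0; 1 0 0 0.2 0; 1 0 0 0.3 0; 1 0 0 0.3 0; 1 0 0 0.3 0; 1 0 0 0.3 0")

```text
time: 22.62
tool_pos: [0.4789, -0.0048, 0.1092]
ee_rot: [-3.141, 0.007, -3.141]
wrist_force: [-8.5, 1.8, 23.6]
width: 0.0294
```

Run:
```python
from h import *
o=robot.get_obs(); print(o["time"],o["tool_pos"],o["ee_rot"],o["wrist_force"],o["width"])
a,d,K,W=look("side","s8"); t,_,_,_=look("top","t8"); w,dw,Kw,Ww=look("wrist","w8")
for nm,im,dd,k,ww in(("side",a,d,K,W),("wrist",w,dw,Kw,Ww)):
    P=pts(dd,k,ww); h=cv2.cvtColor(im,cv2.COLOR_RGB2HSV); r=np.hypot(P[...,0]-.479,P[...,1]+.0048)
    y=(h[...,0]>20)&(h[...,0]<35)&(h[...,1]>150)&(r>.029)&(r<.042)&(P[...,2]>.03)
    g=(h[...,1]<50)&(r>.042)&(r<.05)&(P[...,2]>.03)&(P[...,2]<.07)
    print(nm,y.sum(),np.median(P[y][:,2]),g.sum(),np.median(P[g][:,2]))
cv2.imwrite("pics/c8.png",np.hstack([cv2.resize(a[150:230,210:290],(400,400),interpolation=2),cv2.resize(w[100:384,100:420],(400,400))])[:,:,::-1])
```

```text
22.6167 [ 0.47891396 -0.00483081  0.10924949] [-3.14124671  0.00747777 -3.14112054] [-8.53057515  1.75014683 23.577637  ] 0.02942969488472536
side 71 0.043736358045334045 79 0.041579620498015335
wrist 1779 0.04360581890159801 2480 0.04433630624289869
```

View pics/c8.png

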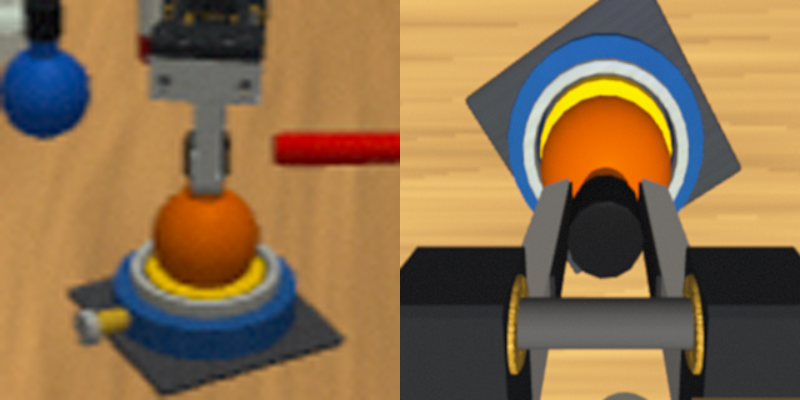

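Request:
servo_tool(series="1 0 0 0 0; 1 0 0 0 0; 1 0 0 0 0; 1 0 0 0 0; 1 0 0 0 0; 1 0 0 0 0")

```text
time: 23.27
tool_pos: [0.4789, -0.0049, 0.1092]
ee_rot: [-3.141, 0.007, -3.141]
wrist_force: [-7.0, 2.0, 23.4]
width: 0.0292
```

Run:
```python
from h import *
o=robot.get_obs(); print(o["time"],o["tool_pos"],o["wrist_force"],o["width"])
print(robot.close_job())
```

```text
23.2667 [ 0.47892557 -0.00486897  0.10924903] [-7.00358929  1.95360111 23.38020782] 0.02918341500275519
the job is handed in; nothing more can be done
None
```

I lifted the grey cover off the stand, set it down knob up on the green mat and let go of it. I then stood the orange flask in the yellow spring ring and pressed it down. The job was handed in at 23.3 s with the flask still gripped and pressed.

**Ring:** it measures 43.6 mm high from the wrist camera against 44.3 mm for the metal rim, so it is level with or just below the rim. The push rose by about 10 N over the last 0.3 mm, which means the ring is on its hard stop, and it held steady at about 23 N.

**Disagreements:**
- The side camera put the rim at 41.6 mm, from few pixels, which would leave the ring 2 mm too high. I trusted the wrist camera and the hard-stop force instead.
- A sideways force of about 7 N and a tool tilt of 0.007 rad remained at the end.

**Other objects:** I did not measure them again at the end. Nothing in the later pictures looked moved.

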